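# Set the turn bell on its coaster at the game board

### The job

First lay the oblong silicone coaster flat inside the oblong outline on the game board and let go of it; only then lift the hand bell up and off the hook of the aluminium stand. Carry the bell upright and set it down gently, standing in the middle of the coaster. Leave the pawns and the glass paperweight where they are.

Things in the scene. Friction and masses are not known exactly. Their poses are not given: they have to be found in the camera images.
- coaster: loose flat oblong silicone coaster, plain grey, 64 (x) x 110 (y) x 10 mm thick; origin at the centre of its underside, long side along its y. It lies on the shelf (z = 0) to the robot's right; it and the glass paperweight may swap places
- board: fixed bamboo game board, 200 (x) x 260 (y) x 12 mm thick, lying on the shelf, origin at the centre of its underside. A dark-lined oblong outline is in its near right corner; six small dark circles are marked elsewhere, and two pawns stand on its far part
- mark (a point): centre of the oblong outline on the board's top surface (12 mm above the shelf); the outline is 76 (along x) x 122 mm (along y), lines 3 mm wide; the axes are those of the board
- stand: fixed aluminium stand at the robot's left; origin on the shelf straight below the hook's seat, front to its -x. Base 8 mm thick, x -50 to 100, y -45 to 75 mm; 14 mm post at x 85, y 55. A flat arm with a tension clip, underside 285 mm high, covers x -25 to 92, y -30 to 30, right over hook and bell: only a gripper tilted about 40 degrees, its body leaning out to the stand's -x, fits below it
- hook_seat (a point): top of the hook's level bar, where the bell's eye rests, 250 mm above the shelf; axes of the stand. The hook is a strip 10 mm wide (y) that hangs from the arm at x 28 to 32 mm; a bar 5 mm thick runs from there to -x and ends in an upturned lip at x -10 to -14 mm, 12 mm higher than the seat
- bell: loose hand bell, 197 mm tall, 0.3 kg; origin at the centre of its mouth (underside), z up. Brass skirt 54 mm across, 45 high; wooden handle 20 (x) x 24 (y) from 45 to 158; flat eye 24 wide (y), 8 thick, its window 16 wide from 158 to 192, top bar 5. Hangs with its mouth 58 mm above the shelf, axes as the stand's. It must rise 12 to 29 mm to pass the lip
- pawn_a: bystander: loose plastic game pawn, 60 mm high, 32 mm across the foot, standing on the board's far part, to the left; origin at the centre of its underside
- pawn_b: bystander: loose plastic game pawn, 60 mm high, 32 mm across the foot, standing on the board's far part, nearer the middle or right; origin at the centre of its underside
- paperweight: bystander: loose glass dome paperweight, 72 mm across, 41 mm high; origin at the centre of its underside

How it is judged:
On the way, in this order (a step that is already met when the one before it is completed fails the run):
1. the coaster lies flat inside the outline, let go and at rest, with the bell still hanging on its hook (horizontal distance between coaster and mark below 0.012 m and angle between the y axis of coaster and the y axis of mark, either way round below 0.14 rad and z of coaster in the frame of mark between -0.004 and 0.004 m and angle between coaster's own z axis and vertical below 0.08 rad and contact force between the fingers and coaster below 0.1 N and linear speed of coaster below 0.02 m/s and distance of bell from where it was at the start of the episode below 0.03 m), for 0.2 s.
2. the bell is off the hook, upright in the air, more than 50 mm out from the hook's seat (horizontal distance between bell and hook_seat above 0.05 m and height (world z) of bell above 0.045 m and angle between bell's own z axis and vertical below 0.4 rad), for 0.1 s.
At the end, for the whole second after the job is handed in: The coaster lies flat on the board inside the outline (centre within 12 mm of the outline's centre, long side within 8 degrees of it), and the bell stands upright and still on the coaster, its axis within 15 mm of the coaster's centre (horizontal distance between coaster and mark below 0.012 m and angle between the y axis of coaster and the y axis of mark, either way round below 0.14 rad and z of coaster in the frame of mark between -0.004 and 0.004 m and angle between each of coaster, bell's own z axis and vertical below 0.08 rad and horizontal distance between bell and coaster below 0.015 m and z of bell in the frame of coaster between 0.007 and 0.014 m and linear speed of each of bell, coaster below 0.02 m/s and angular speed of bell below 0.1 rad/s); the robot touches nothing.
It fails at once if a pawn or the paperweight is moved by more than 20 mm (distance of any of pawn_a, pawn_b, paperweight from where it was at the start of the episode above 0.02 m).
It fails at once if the bell is tipped by more than 35 degrees (angle between bell's own z axis and vertical above 0.61 rad).
It fails at once if the bell is dropped or brought down hard on the coaster (faster than 0.45 m/s within 20 mm of it) (horizontal distance between bell and coaster below 0.05 m and z of bell in the frame of coaster below 0.03 m and linear speed of bell above 0.45 m/s).
It also fails if it takes over 64 s, if anything falls off the work surface, if the arm or the gripper's body presses on something with over 40 N, if the wrist force passes 120 N, or if a joint passes its speed limit or range.

### The arm

A 7-joint arm with a two-finger parallel gripper is mounted at the origin on the work surface. World frame = base frame: x ahead of the robot, y to its left, z up, the work surface at z = 0. Lengths are in m, angles in rad, forces in N, time in s.
With the tool pointing down it reaches from about 0.425 to 0.875 m from the base axis. Payload 4.7 kg.
Tool frame: the origin (TCP) lies midway between the tips of the shut fingers; the grasp point (between the pads) lies 19 mm behind it (ctrl.pinch_z is the distance from the TCP to the grasp point, in m); z points along the fingers, y is the line along which they close (so a half turn about z gives the same grasp; the last joint's range is limited). The gripper opens to 87 mm and grips with 3 to 60 N. Pads are 19 mm wide; open, the fingers measure 117 mm over their backs; the gripper's body (75 mm by 190 mm) begins 51 mm behind the grasp point.
Start: joints at [1.261, 0.321, -0.07, 1.45, 0.023, 1.371, -0.057], TCP at [0.207, -0.616, 0.193] pointing down, gripper open.
Joint ranges: [-2.86, 2.86], [-0.3, 2.09], [-1.38, 1.24], [0.06, 2.45], [-1.56, 4.7], [0.09, 2.05], [-2.69, 2.69]. Speed limits (rad/s): [2.57, 2.57, 3.14, 3.14, 3.14, 3.14, 3.14].

### API

Orientations are given as a 3x3 rotation matrix whose columns are the frame's x, y, z axes.
In Python, from workcell import ctrl gives the robot as it stands.
- The arm moves only by the tool step_arm, never from a script. Its argument "commands" is one flat list of numbers, 7 for each row, row after row: the turn, a rotation vector about the tool's x, y, z in units of 10 degrees (1.0 is 10 degrees), then the shift along the tool's x, y, z in m, then the finger opening in m, from 0 to 0.087. A call has 1 to 20 rows; each row is the pose to reach, as a shift and turn from the pose commanded when the call began, along the tool's axes at that moment; what a row does not reach only later rows make up. A row lasts 1/8 s, in which the tool goes at most 62.5 mm and 10.7 degrees, less where a joint would pass 70% of its speed; a pose out of reach is approached as far as the arm can. A call with a gripper value outside its range is refused whole. The fingers move at their own pace and stop on an object; "squeeze" is the grip in N (left out, the last holds). Time passes only in rows, so rows that repeat a pose let the fingers close. It gives the time, the measured TCP pose, the force, the opening and the grip force at its end, in the units of the state.
- ctrl.get_state(): the state, without advancing time (a new reading comes with each control period).
- ctrl.camera(name): name is "scene" or "top" or "wrist"; returns (picture, depth): 400x640x3 uint8, blue, green, red; 400x640 float32, m along the optical axis (not along the pixel's ray), 0 where there is no reading.
- ctrl.camera_params(name): a dict with "fx", "fy", "cx", "cy" (pixels), "cam_to_world" (4x4, takes a point from camera to world coordinates). Camera axes: x right, y down, z forward; pixel columns grow to the right and rows downward; lengths in m; the calibration is good to about 2 mm. A picture is of the moment at which its call begins: read the wrist's pose just before it. camera_params takes no time and is no camera call; for the wrist camera it gives the pose at the moment of the call.
- ctrl.sign_off(): hands the job in; it is judged then, once.
The state is a dict: "time": time; "joints": joint angles; "joint_velocities": joint speeds; "tau": joint torques, N m; "tool_pos": TCP position; "tcp_rot": TCP orientation; "ft_force": force on the tool from outside, world axes, zero at the start; "torque": the same for the moment, N m; "gripper_width": finger opening in m; "finger_force": force on a finger pad.
Only numpy, scipy, OpenCV 4.12 (cv2) and the standard library are available. Lean on these libraries where they do the work, as an engineer would, in place of code of your own. Each camera call takes 0.05 s, during which the arm holds its last target. There are 200 camera calls.

## Working session

There is one attempt and no reset: what is moved stays moved. The work goes in short steps, Python scripts to look and compute and a tool call to move; the robot and the scene stay as the last step left them, time stands still between calls to the robot, and variables do not carry over. Pictures are saved under pics/ and viewed, at most 10 in all, crops included, and the job is handed in when it is done.

Besides the shell and the picture viewer there is one more tool, called after "Request:" by a JSON object that holds its "method" and its "body", one argument or row to a line. step_arm: Moves the arm, as the interface text tells. Its arguments: {"type":"object","properties":{"commands":{"type":"array"},"squeeze":{"type":"number"}},"required":["commands"]}

```bash
mkdir -p pics; cat > h.py <<'E'
import numpy as np, cv2
from workcell import ctrl
def grab(n):
    p=ctrl.camera_params(n); im,d=ctrl.camera(n); T=np.array(p["cam_to_world"])
    return im,d,p,T
def w(p,T,u,v,z=None,d=None):
    r=np.array([(u-p["cx"])/p["fx"],(v-p["cy"])/p["fy"],1.0])
    if d is not None: return (T@np.append(r*d,1))[:3]
    R=T[:3,:3]@r; return T[:3,3]+R*(z-T[2,3])/R[2]
def cloud(d,p,T):
    v,u=np.indices(d.shape); r=np.stack([(u-p["cx"])/p["fx"]*d,(v-p["cy"])/p["fy"]*d,d],-1)
    return r@T[:3,:3].T+T[:3,3]
E
python3 - <<'E'
from h import *
np.set_printoptions(precision=4,suppress=True)
for n in("top","scene"):
    im,d,p,T=grab(n); cv2.imwrite(f"pics/{n}0.png",im); np.savez(f"{n}0.npz",im=im,d=d,T=T,p=np.array([p[k] for k in("fx","fy","cx","cy")])); print(n,p["fx"],T)
s=ctrl.get_state(); print(s["time"],s["tool_pos"],s["tcp_rot"],s["joints"])
E
```

```text
top 409.14977498181827 [[ 0.0213 -0.9852  0.1701  0.3828]
 [-0.9995 -0.025  -0.0199  0.0179]
 [ 0.0238 -0.1696 -0.9852  1.2624]
 [ 0.      0.      0.      1.    ]]
scene 386.6192680263152 [[-0.0341  0.624  -0.7807  1.2386]
 [ 0.9994  0.0228 -0.0255  0.0283]
 [ 0.0019 -0.7811 -0.6244  0.7251]
 [ 0.      0.      0.      1.    ]]
0.1 [ 0.2066 -0.6157  0.1922] [[ 0.948   0.3182 -0.0006]
 [ 0.3182 -0.948   0.0016]
 [-0.0001 -0.0017 -1.    ]] [ 1.2611  0.3217 -0.0701  1.4515  0.0226  1.3708 -0.0569]
```

View pics/top0.png

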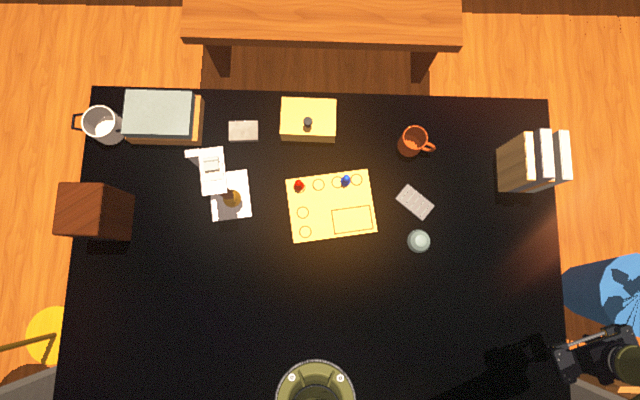

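View pics/scene0.png

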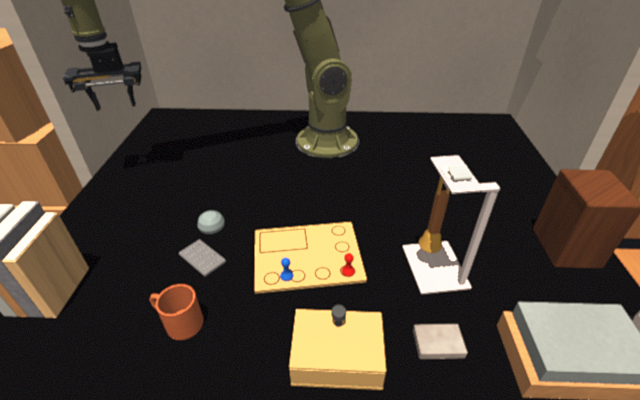

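The top view shows the board at (332,206) with its outline at (352,219), pawns at (299,186) and (346,181), coaster at (415,202), paperweight at (419,241), and the stand base at (230,195) with the bell at (233,198). Next I'll measure them.

```bash
cat > m.py <<'E'
from h import *
np.set_printoptions(precision=4,suppress=True)
z=np.load("top0.npz"); im,d,T=z["im"],z["d"],z["T"]; p=dict(zip(("fx","fy","cx","cy"),z["p"]))
C=cloud(d,p,T)
def rect(box,mask,zz,name):
    u0,v0,u1,v1=box; m=np.zeros(d.shape,bool); m[v0:v1,u0:u1]=True; m&=mask
    n,l,st,_=cv2.connectedComponentsWithStats(m.astype(np.uint8)); k=1+np.argmax(st[1:,4]); m=l==k
    c,_=cv2.findContours(m.astype(np.uint8),0,1); c=max(c,key=cv2.contourArea)[:,0]
    q=np.array([w(p,T,u,v,zz)[:2] for u,v in c]).astype(np.float32)
    r=cv2.minAreaRect(q*1000); print(name,r,"depth z",np.median(C[m][:,2]),m.sum()); return r
g=im.max(2)
rect((385,175,445,228),g>70,.010,"coaster")
rect((280,160,385,250),(im[...,2]>120),.012,"board")
rect((400,222,440,260),g>60,.0,"paperw")
rect((203,165,258,225),g>150,.008,"base")
for n,b in(("pa",(290,175,310,195)),("pb",(337,172,355,190))):
    u0,v0,u1,v1=b; Q=C[v0:v1,u0:u1].reshape(-1,3); print(n,Q[Q[:,2]>.03].mean(0),(Q[:,2]>.03).sum())
Q=C[100:260,150:300].reshape(-1,3); a=Q[(Q[:,2]>.26)&(Q[:,2]<.32)&(Q[:,0]<.8)]; print("arm",a.min(0),a.max(0),cv2.minAreaRect(a[:,:2].astype(np.float32)*1000),len(a),np.median(a[:,2]))
c=cv2.resize(im[140:260,180:280],None,fx=5,fy=5,interpolation=cv2.INTER_CUBIC); cv2.imwrite("pics/stand.png",c)
c=cv2.resize(im[160:260,280:440],None,fx=5,fy=5,interpolation=cv2.INTER_CUBIC); cv2.imwrite("pics/board.png",c)
E
python3 m.py
```

```text
coaster ((589.8201293945312, -279.4044189453125), (153.22183227539062, 164.9644775390625), 89.7259292602539) depth z 0.0024955189950672807 1545
board ((571.6710815429688, -34.11956787109375), (205.2514190673828, 264.31036376953125), 9.24621868133545) depth z 0.01074534246265113 5539
paperw ((480.0065002441406, -297.24017333984375), (93.3016357421875, 92.38880157470703), 89.36691284179688) depth z 0.022109207158459654 670
base ((609.5372314453125, 291.8307189941406), (180.3766632080078, 142.55589294433594), 8.838571548461914) depth z 0.009373272258325072 2043
pa [0.6218 0.0656 0.088 ] 48
pb [ 0.6401 -0.0745  0.0865] 50
arm [0.5467 0.2276 0.2609] [0.6674 0.3362 0.307 ] ((604.987060546875, 282.12017822265625), (119.46137237548828, 92.19087219238281), 9.74404239654541) 1290 0.2896545562276924
```

View pics/stand.png

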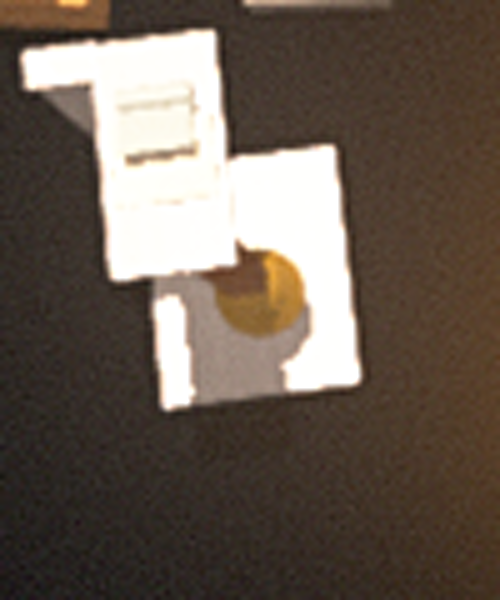

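View pics/board.png

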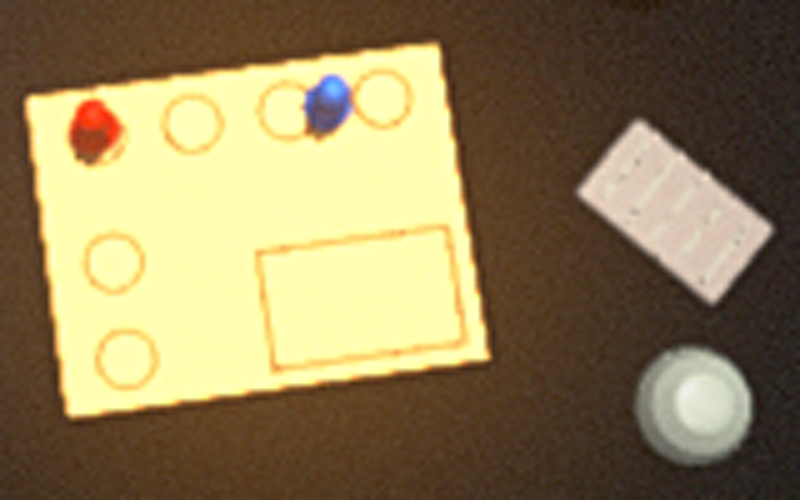

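Board crop corners, at 5x with origin (280,160):
- Outline: (260,251), (448,228), (464,344), (275,368)
- Coaster: (639,118), (774,229), (714,305), (577,192)
- Paperweight: about (694,405), clear of the coaster
- Board: (25,97), (440,43), (489,359), (69,417)

Stand crop, origin (180,140):
- Base: near-right (361,382), near-left (163,409), far-right (335,146)
- Skirt disc: about (260,292)

```bash
cat > m2.py <<'E'
from h import *
np.set_printoptions(precision=4,suppress=True)
z=np.load("top0.npz"); im,d,T=z["im"],z["d"],z["T"]; p=dict(zip(("fx","fy","cx","cy"),z["p"]))
def P(pts,o,zz): return np.array([w(p,T,(u+.5)/5-.5+o[0],(v+.5)/5-.5+o[1],zz)[:2] for u,v in pts])
def rep(n,q):
    e=np.roll(q,-1,0)-q; print(n,"c",q.mean(0),"sides",np.linalg.norm(e,axis=1),"dirs",np.degrees(np.arctan2(e[:,1],e[:,0])))
B=(280,160);S=(180,140)
rep("outline",P([(260,251),(448,228),(464,344),(275,368)],B,.012))
rep("coaster",P([(639,118),(774,229),(714,305),(577,192)],B,.010))
rep("board",P([(25,97),(440,43),(489,359),(69,417)],B,.012))
b=P([(335,146),(361,382),(163,409)],S,.008); rep("base",b)
# stand frame: front -x; near-right=(-50,-45), near-left=(-50,75), far-right=(100,-45)
a=P([(215,30),(238,267),(110,282)],S,.290); rep("arm top",a)
print("skirt@.08",P([(260,292)],S,.08))
for nm,q,l in(("base",b,[(100,-45),(-50,-45),(-50,75)]),("arm",a,[(92,-30),(-25,-30),(-25,30)])):
    l=np.array(l)/1000; ex=(q[0]-q[1]);ex/=np.linalg.norm(ex); th=np.arctan2(ex[1],ex[0]); R=np.array([[np.cos(th),-np.sin(th)],[np.sin(th),np.cos(th)]])
    print(nm,"yaw",np.degrees(th),"origin",(q-l@R.T).mean(0),q-l@R.T)
E
python3 m2.py
```

```text
outline c [ 0.5295 -0.1002] sides [0.1176 0.0724 0.1172 0.0727] dirs [ -81.5658 -172.0828   98.5481    8.2537]
coaster c [ 0.5888 -0.2959] sides [0.108  0.062  0.1089 0.0623] dirs [-129.3089  141.5011   50.8559  -39.3907]
board c [ 0.5718 -0.0344] sides [0.2627 0.2006 0.2593 0.2007] dirs [ -80.8837 -171.2183   99.145     9.7505]
base c [0.575  0.2558] sides [0.1502 0.1214 0.1934] dirs [-170.9089   99.26    -29.7869]
arm top c [0.5889 0.2532] sides [0.119  0.0612 0.1333] dirs [-171.13     98.3217  -18.4545]
skirt@.08 [[0.5749 0.2584]]
base yaw 9.09107179746506 origin [0.5742 0.2608] [[0.5746 0.2603]
 [0.5744 0.2603]
 [0.5738 0.2616]]
arm yaw 8.869965917180062 origin [0.5735 0.2609] [[0.5747 0.2607]
 [0.5727 0.2604]
 [0.5731 0.2616]]
```

Measurements check out: the outline mid-line is 73x119 as expected, the coaster is 62x108, and the stand is at (0.574, 0.261) with yaw 9°. Moving above the coaster.

```bash
cat >> h.py <<'E'
from scipy.spatial.transform import Rotation as Ro
np.set_printoptions(precision=4,suppress=True)
def down(ydeg):  # tool down, closing axis at ydeg in world
    a=np.radians(ydeg); y=np.array([np.cos(a),np.sin(a),0]); zz=np.array([0,0,-1.]); return np.c_[np.cross(y,zz),y,zz]
def rel(R0,p0,R1,p1):
    return np.r_[np.degrees(Ro.from_matrix(R0.T@R1).as_rotvec())/10, R0.T@(np.array(p1)-p0)]
def plan(R1,p1,R0=None,p0=None):
    s=ctrl.get_state()
    if R0 is None: R0,p0=np.array(s["tcp_rot"]),np.array(s["tool_pos"])
    print(s["time"],np.round(rel(R0,p0,R1,p1),3))
E
python3 -c "
from h import *
plan(down(-39.3),[.589,-.296,.15])"
```

```text
0.1 [-0.01  -0.002 -3.215  0.464 -0.181  0.042]
```

Request:
{"method": "step_arm", "body": {
  "commands": [-0.01,0,-3.215,0.464,-0.181,0.042,0.087,-0.01,0,-3.215,0.464,-0.181,0.042,0.087,-0.01,0,-3.215,0.464,-0.181,0.042,0.087,-0.01,0,-3.215,0.464,-0.181,0.042,0.087,-0.01,0,-3.215,0.464,-0.181,0.042,0.087,-0.01,0,-3.215,0.464,-0.181,0.042,0.087,-0.01,0,-3.215,0.464,-0.181,0.042,0.087,-0.01,0,-3.215,0.464,-0.181,0.042,0.087,-0.01,0,-3.215,0.464,-0.181,0.042,0.087,-0.01,0,-3.215,0.464,-0.181,0.042,0.087,-0.01,0,-3.215,0.464,-0.181,0.042,0.087]
}}

```text
time: 1.48
tool_pos: [0.5877, -0.2992, 0.151]
tcp_rot: [[0.636, 0.772, 0.0], [0.772, -0.636, -0.002], [-0.002, 0.002, -1.0]]
ft_force: [-0.9, -0.1, -0.4]
gripper_width: 0.0871
finger_force: 0.0
```

```bash
python3 -c "
from h import *
s=ctrl.get_state(); print(s['tool_pos'],s['tcp_rot'],s['joints'])
im,d,p,T=grab('wrist'); cv2.imwrite('pics/w1.png',im); np.savez('w1.npz',d=d,T=T,p=np.array([p[k] for k in('fx','fy','cx','cy')])); print(p,T)
plan(down(-39.3),[.589,-.296,.003])"
```

```text
[ 0.5877 -0.2992  0.151 ] [[ 0.6357  0.7719  0.    ]
 [ 0.7719 -0.6357 -0.0025]
 [-0.0019  0.0016 -1.    ]] [ 0.7264  0.3877 -0.3879  1.4722  0.1509  1.3099 -0.3632]
{'fx': 285.74527729270596, 'fy': 285.74527729270596, 'cx': 321.21197256101834, 'cy': 200.60697369344012, 'cam_to_world': array([[ 0.7718, -0.6121, -0.1723,  0.6335],
       [-0.6359, -0.7429, -0.2092, -0.2402],
       [ 0.0001,  0.2711, -0.9626,  0.3432],
       [ 0.    ,  0.    ,  0.    ,  1.    ]])} [[ 0.7718 -0.6121 -0.1723  0.6335]
 [-0.6359 -0.7429 -0.2092 -0.2402]
 [ 0.0001  0.2711 -0.9626  0.3432]
 [ 0.      0.      0.      1.    ]]
1.525 [ 0.01   0.009 -0.018  0.003 -0.001  0.148]
```

View pics/w1.png

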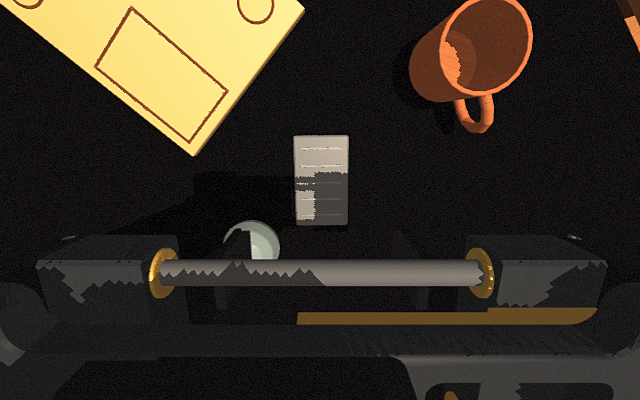

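The wrist view shows the coaster at corners (294,136), (348,135), (348,225), (295,226), and the outline at (132,9), (227,91), (190,141), (96,67). I'll cross-check these against the top camera.

```bash
python3 -c "
from h import *
z=np.load('w1.npz'); T=z['T']; p=dict(zip(('fx','fy','cx','cy'),z['p']))
for n,q,zz in(('coaster',[(294,136),(348,135),(348,225),(294.5,226)],.010),('outline',[(132,9),(227,91),(190,141),(96,67)],.012)):
    q=np.array([w(p,T,u,v,zz)[:2] for u,v in q]); e=np.roll(q,-1,0)-q
    print(n,q.mean(0),np.linalg.norm(e,axis=1),np.degrees(np.arctan2(e[:,1],e[:,0])))
plan(down(-39.3),[.589,-.296,.003])"
```

```text
coaster [ 0.588  -0.2952] [0.0615 0.1091 0.0665 0.1093] [ -38.451  -128.0308  141.6526   49.3605]
outline [ 0.5288 -0.0987] [0.1185 0.071  0.1189 0.0722] [ -80.5887 -170.7888   99.9935    8.8533]
1.525 [ 0.01   0.009 -0.018  0.003 -0.001  0.148]
```

Request:
{"method": "step_arm", "body": {
  "commands": [0,0,-0.02,0.002,-0.001,0.06,0.087,0,0,-0.02,0.003,-0.001,0.11,0.087,0,0,-0.02,0.003,-0.001,0.125,0.087,0,0,-0.02,0.003,-0.001,0.125,0.087]
}}

```text
time: 2.02
tool_pos: [0.5898, -0.2951, 0.0262]
tcp_rot: [[0.632, 0.775, 0.0], [0.775, -0.632, -0.001], [-0.001, 0.001, -1.0]]
ft_force: [0.8, -0.0, 0.2]
gripper_width: 0.087
finger_force: 0.0
```

```bash
python3 -c "
from h import *
plan(down(-39),[.5885,-.2955,.003])"
```

```text
2.025 [ 0.006  0.005 -0.017 -0.001 -0.001  0.023]
```

Tracking is good. Descend and close.

Request:
{"method": "step_arm", "body": {
  "commands": [0,0,0,-0.001,-0.001,0.015,0.087,0,0,0,-0.001,-0.001,0.023,0.087,0,0,0,-0.001,-0.001,0.023,0.087,0,0,0,-0.001,-0.001,0.023,0.05,0,0,0,-0.001,-0.001,0.023,0.05,0,0,0,-0.001,-0.001,0.023,0.05,0,0,0,-0.001,-0.001,0.023,0.05,0,0,0,-0.001,-0.001,0.023,0.05],
  "squeeze": 12
}}

```text
time: 3.02
tool_pos: [0.589, -0.2945, 0.0032]
tcp_rot: [[0.631, 0.776, 0.001], [0.776, -0.631, -0.002], [-0.001, 0.002, -1.0]]
ft_force: [0.7, 0.8, -0.6]
gripper_width: 0.0513
finger_force: 0.0
```

The opening went to 51 mm with no force, so the coaster isn't between the pads. Looking.

```bash
python3 -c "
from h import *
im,d,p,T=grab('wrist'); i2,_,_,_=grab('scene')
print(ctrl.get_state()['gripper_width'])
cv2.imwrite('pics/w2.png',np.hstack([cv2.resize(im[120:320,200:440],None,fx=1.65,fy=1.65),cv2.resize(i2[200:310,110:240],(390,330),interpolation=cv2.INTER_CUBIC)]))"
```

```text
0.05046107683992116
```

View pics/w2.png

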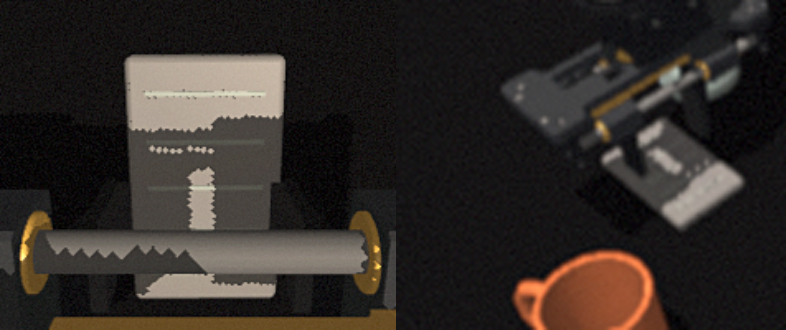

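The fingers closed above the coaster. When open, their tips sit higher than the TCP because of the linkage. The coaster is well centred and unmoved, so I'll raise, open to 76 mm, and go lower while watching the contact force.

Request:
{"method": "step_arm", "body": {
  "commands": [0,0,0,0,0,-0.015,0.05,0,0,0,0,0,-0.015,0.076,0,0,0,0,0,-0.015,0.076,0,0,0,0,0,-0.005,0.076,0,0,0,0,0,0.002,0.076,0,0,0,0,0,0.004,0.076,0,0,0,0,0,0.005,0.076]
}}

```text
time: 4.0
tool_pos: [0.5888, -0.2943, -0.0023]
tcp_rot: [[0.631, 0.776, 0.0], [0.776, -0.631, -0.001], [-0.001, 0.001, -1.0]]
ft_force: [-0.2, 0.7, 0.3]
gripper_width: 0.0759
finger_force: 0.0
```

Request:
{"method": "step_arm", "body": {
  "commands": [0,0,0,0,0,0.002,0.076,0,0,0,0,0,0.003,0.076,0,0,0,0,0,0.003,0.076]
}}

```text
time: 4.38
tool_pos: [0.589, -0.2945, -0.0048]
tcp_rot: [[0.631, 0.776, 0.001], [0.776, -0.631, -0.002], [-0.001, 0.002, -1.0]]
ft_force: [0.5, 0.3, 0.3]
gripper_width: 0.0762
finger_force: 0.0
```

Request:
{"method": "step_arm", "body": {
  "commands": [0,0,0,0,0,0.002,0.076,0,0,0,0,0,0.002,0.076,0,0,0,0,0,0.002,0.069,0,0,0,0,0,0.002,0.055,0,0,0,0,0,0.002,0.055,0,0,0,0,0,0.002,0.055],
  "squeeze": 8
}}

```text
time: 5.12
tool_pos: [0.589, -0.2945, -0.0068]
tcp_rot: [[0.631, 0.776, 0.001], [0.776, -0.631, -0.002], [-0.001, 0.002, -1.0]]
ft_force: [-0.1, -0.9, 0.3]
gripper_width: 0.0563
finger_force: 0.0
```

```bash
python3 -c "
from h import *
s=ctrl.get_state(); R,t=np.array(s['tcp_rot']),np.array(s['tool_pos']); print(s['gripper_width'],t)
im,d,p,T=grab('scene'); C=cloud(d,p,T); L=(C-t)@R   # tool coords
ok=(d>0)&(np.abs(L[...,0])<.08)&(np.abs(L[...,1])<.08)&(C[...,2]<.09)
# occupancy map tool-y vs world z
for lo in np.arange(-.01,.09,.006):
    m=ok&(C[...,2]>=lo)&(C[...,2]<lo+.006)
    q=L[m]; 
    print(round(lo,3),len(q), 'x',np.histogram(q[:,0],np.arange(-.08,.081,.016))[0],'y',np.histogram(q[:,1],np.arange(-.08,.081,.016))[0])
cv2.imwrite('pics/s3.png',cv2.resize(im[200:300,130:260],(780,600),interpolation=cv2.INTER_CUBIC))
"
```

```text
0.05625826667050195 [ 0.589  -0.2945 -0.0068]
-0.01 2 x [1 0 0 0 0 0 0 1 0 0] y [0 0 1 0 0 0 0 0 0 1]
-0.004 1779 x [100 108 123 144 164 177 186 171 279 327] y [211 196 220  66  62  63  70 292 307 292]
0.002 201 x [ 2 17 21 14 20 21 18 22 58  8] y [14  5  6 32 32 18 26 40 13 15]
0.008 655 x [  1  25  75  79  87 111 119 113  45   0] y [  1   1   0 141 186 166 139  21   0   0]
0.014 7 x [7 0 0 0 0 0 0 0 0 0] y [0 7 0 0 0 0 0 0 0 0]
0.02 25 x [ 8  0  0  0  5 12  0  0  0  0] y [0 8 3 6 0 0 2 6 0 0]
0.026 26 x [ 1  0  0  0  6 19  0  0  0  0] y [0 1 3 9 0 0 4 9 0 0]
0.032 22 x [ 0  0  0  0  7 15  0  0  0  0] y [0 0 4 8 0 0 1 9 0 0]
0.038 28 x [ 0  0  0  0  7 21  0  0  0  0] y [0 0 5 9 0 0 5 9 0 0]
0.044 23 x [ 0  0  0  0  7 16  0  0  0  0] y [ 0  0  2 10  0  0  2  9  0  0]
0.05 22 x [ 0  0  0  0  5 17  0  0  0  0] y [ 0  0  5 10  0  0  2  5  0  0]
0.056 27 x [ 0  0  0  0  2 25  0  0  0  0] y [ 0  0  6  8  0  0  3 10  0  0]
0.062 22 x [ 0  0  0  0  2 20  0  0  0  0] y [0 0 4 7 0 0 3 8 0 0]
0.068 25 x [ 0  0  0  0  3 22  0  0  0  0] y [ 0  0 13  9  0  0  1  2  0  0]
0.074 10 x [0 0 0 0 1 9 0 0 0 0] y [ 0  0 10  0  0  0  0  0  0  0]
0.08 8 x [0 0 0 0 4 4 0 0 0 0] y [0 0 8 0 0 0 0 0 0 0]
0.086 2 x [0 0 0 0 2 0 0 0 0 0] y [0 0 2 0 0 0 0 0 0 0]
```

View pics/s3.png

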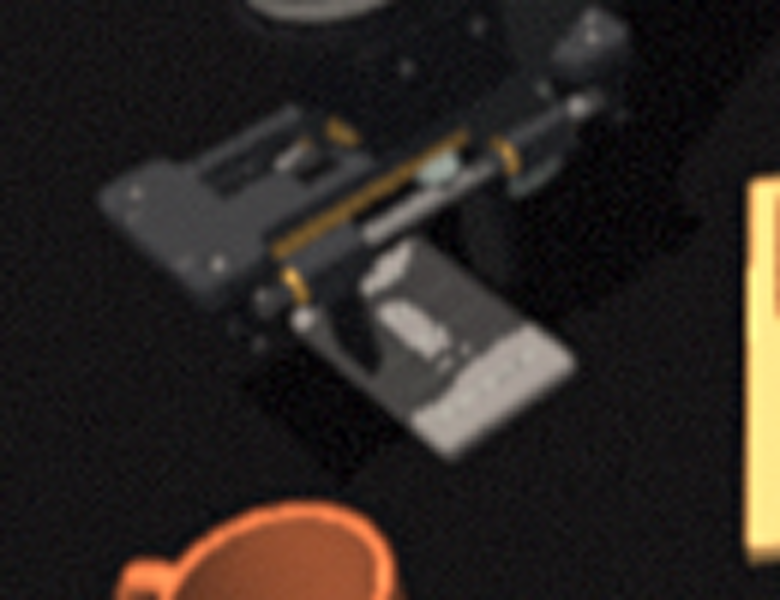

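The fingers are visible down to z≈0.019 with the TCP at -0.007, so the tips sit about 25 mm behind the TCP at this opening. Before going that low I'll check the pawn and paperweight clearances for the gripper body.

```bash
python3 - <<'E'
from h import *
z=np.load("top0.npz"); T=z["T"]; p=dict(zip(("fx","fy","cx","cy"),z["p"]))
f=lambda u,v,zz: w(p,T,(u+.5)/5-.5+280,(v+.5)/5-.5+160,zz)
print("blue head",f(332,90,.064),"foot",f(318,126,.014),"red head",f(95,110,.064),"foot",f(95,150,.014))
print("pw top",f(700,402,.041),"rim",f(694,408,.01))
# scene hue segmentation for the pawns
z=np.load("scene0.npz"); T=z["T"]; q=dict(zip(("fx","fy","cx","cy"),z["p"])); im=z["im"].astype(int)
for n,m in(("blue",(im[...,0]>im[...,2]+40)&(im[...,0]>80)),("red",(im[...,2]>im[...,1]+70)&(im[...,2]>im[...,0]+70))):
    m=m.copy(); m[:250]=0; m[285:]=0; m[:,:270]=0; m[:,370:]=0
    v,u=np.nonzero(m); print(n,u.min(),u.max(),v.min(),v.max())
    for vv,zz in((v.min()+4,.064),(v.max(),.012)): print(w(q,T,u[abs(v-vv)<2].mean(),vv,zz))
E
```

```text
blue head [ 0.6481 -0.0762  0.064 ] foot [ 0.636  -0.0716  0.014 ] red head [0.6321 0.0655 0.064 ] foot [0.6172 0.0667 0.014 ]
pw top [ 0.4681 -0.3007  0.041 ] rim [ 0.4665 -0.305   0.01  ]
blue 280 292 258 280
[ 0.6501 -0.0776  0.064 ]
[ 0.659  -0.0769  0.012 ]
red 341 354 253 276
[0.6297 0.0659 0.064 ]
[0.642 0.066 0.012]
```

The pawn is at (0.645, -0.076) and the gripper body ends at x≈0.623 at the outline. The paperweight is at (0.467, -0.303), about 10 mm outside the body. So a low grasp is safe; go down in steps while watching the force.

Request:
{"method": "step_arm", "body": {
  "commands": [0,0,0,0,0,0,0.076,0,0,0,0,0,0,0.076,0,0,0,0,0,0.007,0.076,0,0,0,0,0,0.011,0.076,0,0,0,0,0,0.011,0.076]
}}

```text
time: 5.8
tool_pos: [0.5884, -0.2942, -0.0187]
tcp_rot: [[0.631, 0.776, -0.0], [0.776, -0.631, -0.001], [-0.001, 0.0, -1.0]]
ft_force: [-0.2, -0.3, 0.5]
gripper_width: 0.0755
finger_force: 0.0
```

Request:
{"method": "step_arm", "body": {
  "commands": [0,0,0,0,0,0.001,0.074,0,0,0,0,0,0.002,0.074,0,0,0,0,0,0.003,0.074]
}}

```text
time: 6.18
tool_pos: [0.589, -0.2945, -0.0208]
tcp_rot: [[0.631, 0.776, 0.001], [0.776, -0.631, -0.002], [-0.001, 0.002, -1.0]]
ft_force: [0.2, 0.3, -0.1]
gripper_width: 0.0743
finger_force: 0.0
```

Request:
{"method": "step_arm", "body": {
  "commands": [0,0,0,0,0,0.001,0.068,0,0,0,0,0,0.001,0.056,0,0,0,0,0,0.001,0.056,0,0,0,0,0,0.001,0.056,0,0,0,0,0,0.001,0.056],
  "squeeze": 10
}}

```text
time: 6.8
tool_pos: [0.5889, -0.2945, -0.0219]
tcp_rot: [[0.631, 0.776, 0.001], [0.776, -0.631, -0.001], [-0.001, 0.002, -1.0]]
ft_force: [-0.1, -1.2, -0.4]
gripper_width: 0.0637
finger_force: 10.0
```

Gripped: 63.7 mm at 10 N. Lift, then plan the carry.

Request:
{"method": "step_arm", "body": {
  "commands": [0,0,0,0,0,-0.03,0.056,0,0,0,0,0,-0.075,0.056,0,0,0,0,0,-0.075,0.056],
  "squeeze": 15
}}

```text
time: 7.18
tool_pos: [0.5921, -0.2954, 0.0577]
tcp_rot: [[0.631, 0.776, 0.008], [0.776, -0.631, -0.005], [0.001, 0.009, -1.0]]
ft_force: [-0.2, -0.5, -0.7]
gripper_width: 0.0634
finger_force: 15.0
```

```bash
python3 -c "
from h import *
s=ctrl.get_state(); print(s['tool_pos'],s['gripper_width'],s['finger_force'])
plan(down(9.1),[.529,-.0997,.055])"
```

```text
[ 0.5921 -0.2954  0.0577] 0.0634015950817027 14.999367892742157
7.175 [ 0.054  0.016 -4.819  0.112 -0.172  0.001]
```

Request:
{"method": "step_arm", "body": {
  "commands": [0,0,-0.9,0.02,-0.03,0,0.056,0,0,-1.8,0.04,-0.062,0,0.056,0,0,-2.7,0.062,-0.095,0,0.056,0,0,-3.6,0.085,-0.13,0,0.056,0,0,-4.4,0.105,-0.16,0,0.056,0,0,-4.82,0.113,-0.173,0,0.056,0,0,-4.82,0.113,-0.173,0,0.056,0,0,-4.82,0.113,-0.173,0,0.056,0,0,-4.82,0.113,-0.173,0,0.056]
}}

```text
time: 8.3
tool_pos: [0.526, -0.0988, 0.0525]
tcp_rot: [[-0.156, 0.988, 0.001], [0.988, 0.156, -0.002], [-0.002, 0.001, -1.0]]
ft_force: [0.7, -0.7, -0.6]
gripper_width: 0.0635
finger_force: 15.0
```

```bash
python3 -c "
from h import *
s=ctrl.get_state(); print(s['tool_pos'],s['gripper_width'],s['finger_force'])
plan(down(9.1),[.529,-.0997,-.0085])
im,d,p,T=grab('wrist'); np.savez('w2.npz',T=T); print(T); cv2.imwrite('pics/w3.png',im)"
```

```text
[ 0.526  -0.0988  0.0525] 0.06353182734263631 14.999354928731918
8.3 [ 0.003  0.009 -0.014 -0.001  0.003  0.061]
[[ 0.9878  0.1499  0.0416  0.5133]
 [ 0.1555 -0.9512 -0.2666 -0.024 ]
 [-0.0004  0.2698 -0.9629  0.2448]
 [ 0.      0.      0.      1.    ]]
```

View pics/w3.png

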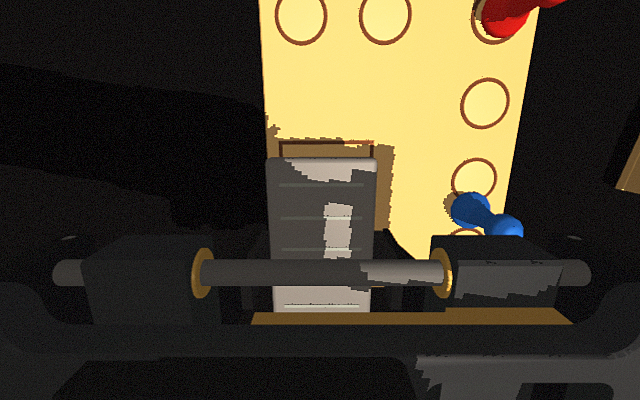

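The coaster is held square, with its upper edge from (269,160) to (376,158). The outline's end line is at (280,143) to (373,142). The blue pawn is at (460,210) near the gripper's right block, so I'll check the block's extent from depth.

```bash
python3 - <<'E'
from h import *
s=ctrl.get_state(); t=np.array(s['tool_pos']); R=np.array(s['tcp_rot'])
im,d,p,T=grab('wrist'); C=cloud(d,p,T); L=(C-t)@R
for n,(u0,v0,u1,v1) in dict(block=(440,240,545,300),rodend=(560,262,590,285),pawn=(455,195,520,235),coast=(290,185,360,240)).items():
    q=L[v0:v1,u0:u1].reshape(-1,3); g=d[v0:v1,u0:u1].ravel()>0; q=q[g]; print(n,len(q),"tool min",np.percentile(q,2,axis=0),"max",np.percentile(q,98,axis=0),"world z",np.percentile(q@R[2]+t[2],[2,50,98]))
zt=.0525+.0219+.010
a,b=w(p,T,269,160,zt),w(p,T,376,158,zt); c,e=w(p,T,280,143,.012),w(p,T,373,142,.012)
for n,x,y in(("coaster edge",a,b),("outline edge",c,e)): m=(x+y)/2; print(n,m,np.linalg.norm(y-x),np.degrees(np.arctan2(*(y-x)[[1,0]])),"tool",(m-t)@R)
E
```

```text
block 6263 tool min [ 0.0261  0.0347 -0.1247] max [ 0.04    0.0628 -0.1093] world z [0.1618 0.1756 0.1773]
rodend 683 tool min [ 0.0289  0.0631 -0.1239] max [ 0.0383  0.0784 -0.1144] world z [0.167  0.1698 0.1764]
pawn 2593 tool min [-0.0182  0.1106 -0.0197] max [0.0165 0.1742 0.0528] world z [-0.0001  0.0249  0.0724]
coast 3834 tool min [ 0.0074 -0.0187 -0.034 ] max [ 0.04    0.0207 -0.0315] world z [0.0841 0.0853 0.0866]
coaster edge [ 0.5172 -0.0443  0.0844] 0.059957031033545355 10.038908627165322 tool [ 0.055  -0.0002 -0.0319]
outline edge [ 0.52   -0.0399  0.012 ] 0.07445824030546076 9.57464000533255 tool [0.0589 0.0032 0.0405]
```

The pawn clears the block by about 30 mm. The coaster is centred in the grip, and the mark offset (-1, +3 mm) agrees with the plan. Lower, release, raise.

Request:
{"method": "step_arm", "body": {
  "commands": [0,0,0,-0.001,0.003,0.025,0.056,0,0,0,-0.001,0.003,0.045,0.056,0,0,0,-0.001,0.003,0.056,0.056,0,0,0,-0.001,0.003,0.0615,0.056,0,0,0,-0.001,0.003,0.0615,0.056,0,0,0,-0.001,0.003,0.0615,0.056]
}}

```text
time: 9.15
tool_pos: [0.5297, -0.0982, -0.0081]
tcp_rot: [[-0.158, 0.987, 0.002], [0.987, 0.158, -0.002], [-0.002, 0.002, -1.0]]
ft_force: [-0.5, -0.0, -2.0]
gripper_width: 0.0637
finger_force: 15.0
```

Request:
{"method": "step_arm", "body": {
  "commands": [0,0,0,-0.001,0,0.001,0.056,0,0,0,-0.001,0,0.001,0.07,0,0,0,-0.001,0,0.001,0.076,0,0,0,-0.001,0,0.001,0.076,0,0,0,-0.001,0,-0.02,0.076,0,0,0,-0.001,0,-0.08,0.08,0,0,0,-0.001,0,-0.12,0.087,0,0,0,-0.001,0,-0.12,0.087]
}}

```text
time: 10.15
tool_pos: [0.532, -0.0994, 0.1151]
tcp_rot: [[-0.158, 0.987, 0.008], [0.987, 0.158, -0.004], [-0.005, 0.007, -1.0]]
ft_force: [-0.5, -0.7, -0.7]
gripper_width: 0.0864
finger_force: 0.0
```

```bash
cat > pl.py <<'E'
from h import *
s=ctrl.get_state(); t=np.array(s['tool_pos']); R=np.array(s['tcp_rot']); print(s['time'],t,s['joints'])
im,d,p,T=grab('wrist'); np.savez('w4.npz',im=im,d=d,T=T,p=np.array([p[k] for k in('fx','fy','cx','cy')]))
cv2.imwrite('pics/w4.png',im[60:300,180:500].repeat(2,0).repeat(2,1))
E
python3 pl.py
```

```text
10.15 [ 0.532  -0.0994  0.1151] [ 0.7179  0.1873 -0.6426  1.8121  0.1249  1.1733  0.195 ]
```

View pics/w4.png

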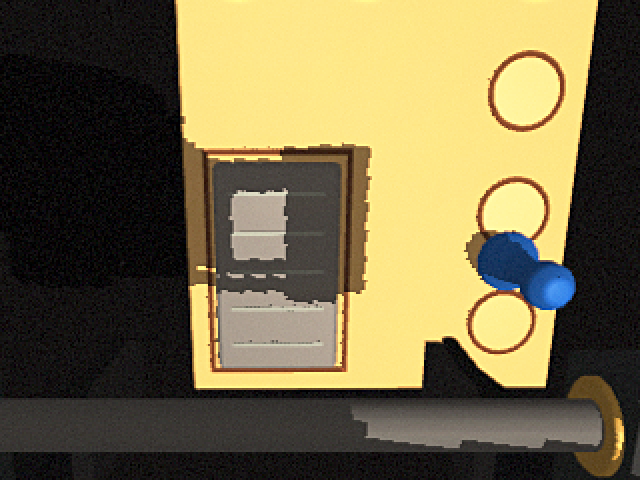

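The coaster lies inside the outline, with top corners at crop (213,163), (340,163), (336,368), (219,368). I'll compute its centre and plan the tilted approach to the bell.

```bash
cat >> h.py <<'E'
def tilt(yaw,t=40):  # tool leaning: z forward along yaw & down, y = left of yaw
    a,b=np.radians(yaw),np.radians(t); ex=np.array([np.cos(a),np.sin(a),0]); y=np.array([-np.sin(a),np.cos(a),0])
    z=np.sin(b)*ex-np.array([0,0,np.cos(b)]); return np.c_[np.cross(y,z),y,z]
S=np.array([.574,.2608,0]); RS=tilt(9.0); TG=S+[0,0,.15]+RS[:,2]*.025
E
python3 - <<'E'
from h import *
z=np.load('w4.npz'); T=z['T']; p=dict(zip(('fx','fy','cx','cy'),z['p']))
g=lambda u,v,zz: w(p,T,(u+.5)/2-.5+180,(v+.5)/2-.5+60,zz)[:2]
for n,Q,zz in(("coaster",[(213,163),(340,163),(336,368),(219,368)],.022),("outline",[(205,152),(351,152),(346,369),(214,369)],.012)):
    q=np.array([g(u,v,zz) for u,v in Q]); e=np.roll(q,-1,0)-q; print(n,q.mean(0),np.linalg.norm(e,axis=1),np.degrees(np.arctan2(e[:,1],e[:,0])))
print("grasp TCP",TG,"pre",TG-.12*RS[:,2])
plan(RS,TG-.12*RS[:,2])
s=ctrl.get_state(); plan(RS,[.49,.12,.30])
E
```

```text
coaster [ 0.5284 -0.0985] [0.0622 0.1091 0.0634 0.109 ] [   9.0628  -80.4863 -171.0762   98.8823]
outline [ 0.5295 -0.0985] [0.0736 0.119  0.0741 0.1188] [   9.0695  -80.3978 -171.0769   99.3877]
grasp TCP [0.5899 0.2633 0.1308] pre [0.5137 0.2512 0.2228]
10.2 [-3.125 -3.101 -8.587  0.348  0.039 -0.111]
10.2 [-3.125 -3.101 -8.587  0.222 -0.004 -0.188]
```

The coaster is within about 1 mm of the outline's centre and at 0° to it. Now up and turn toward the stand.

Request:
{"method": "step_arm", "body": {
  "commands": [0,0,0,0,0,-0.06,0.06,-0.3,-0.3,-0.86,0.02,0,-0.11,0.06,-0.6,-0.6,-1.7,0.05,0,-0.15,0.06,-0.95,-0.95,-2.6,0.08,0,-0.17,0.06,-1.25,-1.25,-3.4,0.11,0,-0.188,0.06,-1.6,-1.55,-4.3,0.14,-0.002,-0.188,0.06,-1.9,-1.9,-5.2,0.17,-0.003,-0.188,0.06,-2.2,-2.2,-6,0.2,-0.004,-0.188,0.06,-2.5,-2.5,-6.9,0.222,-0.004,-0.188,0.06,-2.8,-2.8,-7.7,0.222,-0.004,-0.188,0.06,-3.125,-3.1,-8.587,0.222,-0.004,-0.188,0.06,-3.125,-3.1,-8.587,0.222,-0.004,-0.188,0.06,-3.125,-3.1,-8.587,0.222,-0.004,-0.188,0.06]
}}

```text
time: 11.82
tool_pos: [0.5053, 0.1341, 0.257]
tcp_rot: [[-0.874, 0.233, 0.426], [0.237, 0.97, -0.045], [-0.424, 0.062, -0.903]]
ft_force: [-0.8, 1.6, 0.5]
gripper_width: 0.0602
finger_force: 0.0
```

```bash
python3 -c "
from h import *
s=ctrl.get_state(); print(s['joints'])
plan(RS,TG-.12*RS[:,2])"
```

```text
[-0.2685 -0.2991 -0.1824  2.023   0.2037  1.0412  0.7976]
11.825 [-0.918 -1.395 -2.092  0.035  0.114  0.029]
```

Request:
{"method": "step_arm", "body": {
  "commands": [-0.3,-0.45,-0.7,0.012,0.038,0.01,0.06,-0.6,-0.9,-1.4,0.024,0.076,0.02,0.06,-0.9,-1.4,-2.1,0.035,0.114,0.029,0.06,-0.9,-1.4,-2.1,0.035,0.114,0.029,0.06,-0.9,-1.4,-2.1,0.035,0.114,0.029,0.06]
}}

```text
time: 12.45
tool_pos: [0.5238, 0.248, 0.2231]
tcp_rot: [[-0.757, -0.137, 0.64], [-0.112, 0.991, 0.079], [-0.644, -0.012, -0.765]]
ft_force: [-0.1, 0.1, 1.3]
gripper_width: 0.0602
finger_force: 0.0
```

```bash
python3 -c "
from h import *
s=ctrl.get_state(); print(s['joints'],s['tcp_rot'])
plan(RS,TG-.12*RS[:,2])
plan(RS,TG-.09*RS[:,2])"
```

```text
[-0.5663 -0.2999 -0.1571  2.2044  0.5257  0.7041  0.6688] [[-0.7565 -0.1367  0.6395]
 [-0.1124  0.9905  0.0788]
 [-0.6442 -0.0122 -0.7647]]
12.45 [-0.127  0.011 -0.042  0.007  0.005 -0.006]
12.45 [-0.127  0.011 -0.042  0.008  0.005  0.024]
```

Request:
{"method": "step_arm", "body": {
  "commands": [-0.127,0.01,-0.04,0.006,0.004,0.012,0.06,-0.127,0.01,-0.04,0.008,0.005,0.024,0.06,-0.127,0.01,-0.04,0.008,0.005,0.024,0.06,-0.127,0.01,-0.04,0.008,0.005,0.024,0.06]
}}

```text
time: 12.95
tool_pos: [0.533, 0.2545, 0.2008]
tcp_rot: [[-0.755, -0.156, 0.636], [-0.119, 0.988, 0.102], [-0.644, 0.001, -0.765]]
ft_force: [0.1, -0.4, -0.1]
gripper_width: 0.0599
finger_force: 0.0
```

```bash
cat > hb.py <<'E'
from h import *
s=ctrl.get_state(); t=np.array(s['tool_pos']); R=np.array(s['tcp_rot']); print(t,s['gripper_width'],s['joints'])
Rs=np.array([[np.cos(np.radians(9)),-np.sin(np.radians(9)),0],[np.sin(np.radians(9)),np.cos(np.radians(9)),0],[0,0,1]])
print("tcp in stand",(t-S)@Rs, "tool y in stand",R[:,1]@Rs)
im,d,p,T=grab('wrist'); C=cloud(d,p,T); Q=(C-S)@Rs
m=(d>0)&(abs(Q[...,0])<.03)&(abs(Q[...,1])<.04)
for lo in np.arange(.06,.25,.015):
    k=m&(Q[...,2]>lo)&(Q[...,2]<lo+.015); q=Q[k]
    if k.sum()>20: print(round(lo,3),k.sum(),"x",np.percentile(q[:,0],[3,50,97]),"y",np.percentile(q[:,1],[3,50,97]),"BGR",np.median(im[k],0))
plan(RS,TG)
E
python3 hb.py
```

```text
[0.533  0.2545 0.2008] 0.05987390683310071 [-0.5586 -0.2618 -0.147   2.2239  0.5409  0.6304  0.6624]
tcp in stand [-0.0415  0.0002  0.2008] tool y in stand [0.     1.     0.0009]
0.06 669 x [-0.0227 -0.0171  0.0023] y [-0.0219  0.0021  0.0263] BGR [ 41.  93. 127.]
0.075 510 x [-0.0177 -0.0133  0.001 ] y [-0.0172  0.0021  0.0214] BGR [ 41.  92. 127.]
0.09 577 x [-0.0149 -0.0085  0.0052] y [-0.0146  0.0021  0.0188] BGR [ 40.  92. 127.]
0.105 263 x [-0.0069 -0.006  -0.0042] y [-0.0089  0.002   0.0131] BGR [ 35.  61. 100.]
0.12 298 x [-0.0069 -0.0059 -0.0037] y [-0.0095  0.002   0.0135] BGR [ 36.  62. 100.]
0.135 324 x [-0.007  -0.0059 -0.0045] y [-0.0092  0.002   0.0132] BGR [ 36.  62. 101.]
0.15 357 x [-0.0069 -0.0059 -0.0035] y [-0.009   0.002   0.0137] BGR [ 35.  62. 100.]
0.165 396 x [-0.007  -0.0058 -0.0042] y [-0.0094  0.0019  0.0132] BGR [ 36.  62. 100.]
0.18 440 x [-0.0071 -0.0059 -0.0036] y [-0.0091  0.0019  0.0131] BGR [ 36.  62. 100.]
0.195 468 x [-0.0071 -0.0059 -0.0041] y [-0.0095  0.0019  0.0132] BGR [ 35.  62. 100.]
0.225 154 x [-0.0012  0.0001  0.0056] y [-0.0098 -0.0061  0.0134] BGR [ 39.  92. 126.]
0.24 274 x [-0.0148 -0.0129  0.0012] y [-0.0095  0.0018  0.0132] BGR [ 81.5  98.  128. ]
13.0 [ 0.006  0.015 -0.002  0.001 -0.001  0.091]
```

The wrist depth puts the handle at y +2 mm and x +3 mm from my stand estimate. The faces fit the 24 mm width, and the lip is seen at the same offset. Move in with that correction.

Request:
{"method": "step_arm", "body": {
  "commands": [0,0,0,-0.001,0.0015,0.02,0.06,0,0,0,-0.001,0.0015,0.045,0.06,0,0,0,-0.001,0.0015,0.07,0.06,0,0,0,-0.001,0.0015,0.085,0.06,0,0,0,-0.001,0.0015,0.093,0.06,0,0,0,-0.001,0.0015,0.093,0.06,0,0,0,-0.001,0.0015,0.093,0.06]
}}

```text
time: 13.88
tool_pos: [0.5924, 0.2661, 0.1308]
tcp_rot: [[-0.755, -0.157, 0.637], [-0.12, 0.988, 0.103], [-0.645, 0.001, -0.764]]
ft_force: [-0.4, -0.4, -0.2]
gripper_width: 0.0598
finger_force: 0.0
```

```bash
python3 hb.py
```

```text
[0.5924 0.2661 0.1308] 0.05981229099287637 [-0.496  -0.0437 -0.1524  2.1963  0.7394  0.4578  0.4932]
tcp in stand [0.019  0.0023 0.1308] tool y in stand [-0.001   1.      0.0013]
0.06 1295 x [-0.0228 -0.0173  0.0013] y [-0.0221  0.002   0.026 ] BGR [ 42.  95. 130.]
0.075 1031 x [-0.0176 -0.0137 -0.0004] y [-0.0177  0.0027  0.0216] BGR [ 42.  95. 130.]
0.09 1171 x [-0.0147 -0.0087  0.0033] y [-0.0146  0.002   0.0187] BGR [ 42.  95. 130.]
0.105 578 x [-0.0068 -0.0059 -0.0038] y [-0.009   0.002   0.0131] BGR [ 36.  63. 102.]
0.12 692 x [-0.0069 -0.0059 -0.0039] y [-0.0092  0.0021  0.0131] BGR [ 37.  64. 103.]
0.135 867 x [-0.01   -0.0059 -0.004 ] y [-0.0291  0.0015  0.0343] BGR [ 37.  63. 103.]
0.15 1570 x [-0.0222 -0.0063 -0.0027] y [-0.0327  0.001   0.0388] BGR [32. 59. 98.]
0.165 425 x [-0.0298 -0.0255 -0.0134] y [-0.0348 -0.0258  0.0396] BGR [23. 24. 25.]
0.18 1405 x [-0.0294 -0.006  -0.0041] y [-0.0269  0.0018  0.0345] BGR [ 36.  62. 101.]
0.195 241 x [-0.0297 -0.0271 -0.0245] y [-0.0309 -0.026   0.0391] BGR [31. 32. 35.]
13.925 [ 0.01   0.018  0.     0.002 -0.002 -0.002]
```

Request:
{"method": "step_arm", "body": {
  "commands": [0,0,0,0,0,0,0.033,0,0,0,0,0,0,0.033,0,0,0,0,0,0,0.033]
}}

```text
time: 14.3
tool_pos: [0.5923, 0.2658, 0.1301]
tcp_rot: [[-0.755, -0.157, 0.636], [-0.12, 0.988, 0.102], [-0.645, 0.001, -0.765]]
ft_force: [0.6, -0.9, 0.1]
gripper_width: 0.0385
finger_force: 0.0
```

```bash
python3 - <<'E'
from h import *
s=ctrl.get_state(); t=np.array(s['tool_pos']); R=np.array(s['tcp_rot']); print(s['gripper_width'])
im,d,p,T=grab('wrist'); L=(cloud(d,p,T)-t)@R
for sg in(-1,1):
    m=(d>0)&(abs(L[...,0])<.025)&(sg*L[...,1]>.0165)&(sg*L[...,1]<.035)&(L[...,2]>-.08)&(L[...,2]<.02)&(im.max(2)<60)
    q=L[m]; print(sg,m.sum(),"y inner",np.percentile(sg*q[:,1],[1,50]),"zmax",np.percentile(q[:,2],[50,95,99,100]),"x",np.percentile(q[:,0],[2,98]))
E
```

```text
0.03846429861253012
-1 949 y inner [0.0171 0.0204] zmax [-0.0593 -0.0351 -0.032  -0.0299] x [-0.0084  0.0118]
1 946 y inner [0.021  0.0241] zmax [-0.0586 -0.0334 -0.0306 -0.0289] x [-0.0087  0.0117]
```

```bash
cat > ft.py <<'E'
from h import *
s=ctrl.get_state(); t=np.array(s['tool_pos']); R=np.array(s['tcp_rot']); print(s['gripper_width'],t)
for cam in('wrist','scene'):
    im,d,p,T=grab(cam); C=cloud(d,p,T); L=(C-t)@R
    m=(d>0)&(abs(L[...,0])<.02)&(abs(L[...,1])>.0155)&(abs(L[...,1])<.045)&(C[...,2]>.112)&(L[...,2]>-.07)&(L[...,2]<.03)
    for sg in(-1,1): 
        k=m&(sg*L[...,1]>0); print(cam,sg,np.histogram(L[k][:,2],np.arange(-.07,.031,.005))[0], "BGR tip",np.median(im[k&(L[...,2]>-.035)],0), "y",np.percentile(L[k][:,1],[2,98]) if k.any() else '')
E
python3 ft.py
```

```text
0.036524173220557545 [0.5923 0.2658 0.13  ]
wrist -1 [106  92 106  98  79  82  74  63  10   0   0   0   0   0   0   0   0   0
   0   0] BGR tip [25. 27. 26.] y [-0.0269 -0.0161]
wrist 1 [101  96 110  94  80  80  78  66   2   0   0   0   0   0   0   0   0   0
   0   0] BGR tip [23.  23.  24.5] y [0.02   0.0309]
scene -1 [19 19 15 16 14 19 17 13  1  1  0  0  1  0  0  0  0  0  0  0] BGR tip [29. 31. 30.] y [-0.0309 -0.016 ]
scene 1 [ 6  4  4  5  9  8 10 12  4  0  0  0  0  0  0  0  0  0  0  0] BGR tip [27.  26.  27.5] y [0.0165 0.0286]
```

```bash
python3 - <<'E'
from h import *
s=ctrl.get_state(); t=np.array(s['tool_pos']); R=np.array(s['tcp_rot']); print(s['gripper_width'],t,'pinch_z',ctrl.pinch_z,s['time'])
for cam in('wrist','scene','top'):
    im,d,p,T=grab(cam); C=cloud(d,p,T); L=(C-t)@R
    b=(d>0)&(abs(L[...,1])<.1)&(abs(L[...,0])<.08)&(L[...,2]<-.05)&(L[...,2]>-.2)&(im.max(2)<75)
    for lo in np.arange(-.15,-.05,.01):
        k=b&(L[...,2]>=lo)&(L[...,2]<lo+.01); q=L[k]
        if k.sum()>5: print(cam,round(lo,3),k.sum(),"x",np.histogram(q[:,0],np.arange(-.06,.061,.02))[0],"y",np.histogram(q[:,1],np.arange(-.1,.101,.025))[0])
E
```

```text
0.03453344516508678 [0.5923 0.2658 0.1299] pinch_z 0.0187 14.45
wrist -0.15 28328 x [    0     0     0  3428 24900     0] y [   0 4500 5178 4854 4614 4390 4792    0]
wrist -0.14 16272 x [    0     0     0   544 15728     0] y [  11 3334 2280 2219 2203 2205 4004   16]
wrist -0.13 16011 x [    0     0   966   267 14778     0] y [1446    0 5406 1206  445 5708  375 1425]
wrist -0.12 15513 x [    0   100   392  1651 13370     0] y [2409 1959 1100 2189 2309 1219 1138 3190]
wrist -0.11 4969 x [   0  348    6 2048 2567    0] y [1596    0  402  303  240  441   28 1959]
wrist -0.1 334 x [  0   1  15 316   2   0] y [  4   0   0 166 161   0   0   3]
wrist -0.09 361 x [  0   0 205 156   0   0] y [  0   0   0 183 178   0   0   0]
wrist -0.08 488 x [  0   0 387 101   0   0] y [  0   0   1 243 241   3   0   0]
wrist -0.07 403 x [  0   0  19 384   0   0] y [  0   0  33 171  98 101   0   0]
wrist -0.06 384 x [  0   0   0 384   0   0] y [  0   0   3 194 138  49   0   0]
scene -0.15 141 x [  0 121   9   9   2   0] y [19 26 52 26  0  0 11  7]
scene -0.14 240 x [  0 192  24  16   8   0] y [82 47 28 14  0 
[... 242 characters left out ...]
  0  0] y [ 6  0 49  6 10  0  0  1]
scene -0.09 53 x [ 0  0 38 15  0  0] y [ 0  0 34  6 13  0  0  0]
scene -0.08 47 x [ 0  1 36 10  0  0] y [ 0  0 28 13  0  6  0  0]
scene -0.07 48 x [ 1  2 38  7  0  0] y [ 0  0 25 14  3  6  0  0]
scene -0.06 44 x [ 1  1 36  6  0  0] y [ 0  0 18 14  9  3  0  0]
top -0.15 256 x [ 0 76 75 53 52  0] y [  1   0  21  18  16   4  76 120]
top -0.14 91 x [ 0 28 17 24 22  0] y [ 1  1  1  2  4  3 36 43]
top -0.13 62 x [ 0 15 16 30  1  0] y [ 1  0  0  0  1 50  2  8]
top -0.12 24 x [ 0 24  0  0  0  0] y [ 1  0  0  1  4  6  2 10]
top -0.11 8 x [0 7 1 0 0 0] y [0 0 0 0 2 4 0 2]
top -0.07 8 x [0 0 7 1 0 0] y [0 0 0 0 6 2 0 0]
top -0.06 8 x [0 0 8 0 0 0] y [0 0 0 0 7 1 0 0]
```

Two cameras agree that the physical fingertips are about 30 mm behind the reported TCP, and the body is at about -105 mm. So the true grasp point is about 50 mm behind the reported TCP. The fingers' midpoint is also 2 mm to +y of the handle. I'll reopen, shift -2 mm and advance 19 mm, which keeps the eye clear of the body.

Request:
{"method": "step_arm", "body": {
  "commands": [0,0,0,0,-0.002,0,0.05,0,0,0,0,-0.002,0,0.05,0,0,0,0,-0.002,0.008,0.05,0,0,0,0,-0.002,0.015,0.05,0,0,0,0,-0.002,0.019,0.05,0,0,0,0,-0.002,0.019,0.05,0,0,0,0,-0.002,0.019,0.036]
}}

```text
time: 15.48
tool_pos: [0.6047, 0.2658, 0.1154]
tcp_rot: [[-0.755, -0.157, 0.636], [-0.12, 0.988, 0.102], [-0.644, 0.001, -0.765]]
ft_force: [-0.1, -0.2, -0.1]
gripper_width: 0.0459
finger_force: 0.0
```

```bash
python3 ft.py; python3 hb.py | head -12; python3 -c "
from h import *
print(ctrl.get_state()['ft_force'])"
```

```text
0.045913959391082435 [0.6047 0.2658 0.1154]
wrist -1 [115  99 110 102  87  81  91  67   5   0   0   0   0   0   0   0   0   0
   0   0] BGR tip [29. 30. 33.] y [-0.0319 -0.0207]
wrist 1 [111 101 116  93  90  81  84  75   3   0   0   0   0   0   0   0   0   0
   0   0] BGR tip [22. 23. 25.] y [0.0246 0.0356]
scene -1 [16 17 19 14 14 13 19 18  0  0  0  0  0  0  0  0  0  0  0  0] BGR tip [26.5 25.5 26. ] y [-0.0346 -0.0226]
scene 1 [10 13 16 13 15 16 24 14  0  0  0  0  0  0  0  0  0  0  0  0] BGR tip [25.  23.5 25.5] y [0.0201 0.0312]
[0.6047 0.2659 0.1156] 0.04010474687092424 [-0.4873  0.0013 -0.1456  2.1881  0.7922  0.426   0.4503]
tcp in stand [0.0311 0.0002 0.1156] tool y in stand [-0.0009  1.      0.0011]
0.06 1552 x [-0.0226 -0.0174  0.0012] y [-0.022   0.0019  0.0261] BGR [ 41.  93. 127.]
0.075 1239 x [-0.0175 -0.0136 -0.0004] y [-0.0174  0.0019  0.0213] BGR [ 40.  93. 128.]
0.09 1399 x [-0.0149 -0.0088  0.0033] y [-0.0144  0.0019  0.0184] BGR [ 41.  94. 128.]
0.105 731 x [-0.0068 -0.0058 -0.004 ] y [-0.0092  0.0019  0.013 ] BGR [ 37.  63. 102.]
0.12 950 x [-0.0069 -0.0058  0.0028] y [-0.0205  0.0018  0.0254] BGR [ 37.   63.  102.5]
0.135 1664 x [-0.0107 -0.0057  0.0077] y [-0.0248  0.0018  0.0289] BGR [34. 60. 99.]
0.15 1050 x [-0.0221 -0.0133 -0.0043] y [-0.028   0.0023  0.0321] BGR [25. 26. 28.]
0.165 1595 x [-0.0237 -0.0063 -0.0041] y [-0.0227  0.0018  0.0266] BGR [35. 61. 99.]
0.18 566 x [-0.0292 -0.0143 -0.0046] y [-0.0229  0.0022  0.0269] BGR [31. 36. 38.]
15.625 [ 0.008  0.013  0.001  0.002 -0.    -0.021]
[ 0.4803 -0.7367  0.5639]
```

The fingers are now centred on the handle to about 0.2 mm and past its axis. Close.

Request:
{"method": "step_arm", "body": {
  "commands": [0,0,0,0,0,0,0.015,0,0,0,0,0,0,0.015,0,0,0,0,0,0,0.015,0,0,0,0,0,0,0.015,0,0,0,0,0,0,0.015,0,0,0,0,0,0,0.015],
  "squeeze": 25
}}

```text
time: 16.38
tool_pos: [0.6048, 0.2657, 0.1155]
tcp_rot: [[-0.755, -0.157, 0.636], [-0.12, 0.988, 0.102], [-0.644, 0.001, -0.765]]
ft_force: [-0.7, -0.5, 1.5]
gripper_width: 0.0236
finger_force: 25.0
```

Gripped at 23.6 mm. Lift 19 mm straight up.

Request:
{"method": "step_arm", "body": {
  "commands": [0,0,0,-0.004,0,-0.005,0.015,0,0,0,-0.008,0,-0.01,0.015,0,0,0,-0.0122,0,-0.0145,0.015,0,0,0,-0.0122,0,-0.0145,0.015,0,0,0,-0.0122,0,-0.0145,0.015],
  "squeeze": 35
}}

```text
time: 17.0
tool_pos: [0.6045, 0.2656, 0.1342]
tcp_rot: [[-0.755, -0.157, 0.636], [-0.12, 0.988, 0.102], [-0.644, 0.001, -0.765]]
ft_force: [0.1, -0.2, -3.7]
gripper_width: 0.0238
finger_force: 35.0
```

```bash
cat > bl.py <<'E'
from h import *
s=ctrl.get_state(); t=np.array(s['tool_pos']); R=np.array(s['tcp_rot'])
im,d,p,T=grab('wrist'); C=cloud(d,p,T); I=im.astype(int)
L=(C-t)@R; m=(d>0)&(I[...,2]-I[...,0]>35)&(abs(L[...,1])<.035)&(abs(L[...,0])<.12)&(abs(L[...,2]+.03)<.12)
q=C[m]; tz=t[2]
zs=np.arange(tz-.08,tz+.12,.008); P=[]
for lo in zs:
    k=m&(C[...,2]>lo)&(C[...,2]<lo+.008)&(abs(I[...,2]-100)<18)
    if k.sum()>60: P.append(np.r_[np.median(C[k],0),k.sum()])
P=np.array(P); f=[np.polyfit(P[:,2],P[:,i],1) for i in(0,1)]
print("handle front slope dx/dz,dy/dz",f[0][0],f[1][0],"n",len(P)); print("mouth z ~",np.percentile(q[:,2],0.3))
print(s['time'],t,s['finger_force'],s['gripper_width'],s['ft_force'])
E
python3 bl.py
```

```text
handle front slope dx/dz,dy/dz -0.36663372383143894 -0.11631414281515186 n 13
mouth z ~ 0.077953909016604
17.0 [0.6045 0.2656 0.1342] 35.00020198043785 0.023847097690760034 [ 0.1193 -0.2317 -3.6584]
```

```bash
sed -i 's/^print("handle/print(P);print("handle/' bl.py; python3 bl.py
```

```text
[[   0.568     0.2622    0.1244  131.    ]
 [   0.5676    0.2614    0.1299  391.    ]
 [   0.5677    0.2614    0.138   419.    ]
 [   0.5676    0.2617    0.1459  440.    ]
 [   0.5677    0.2615    0.154   500.    ]
 [   0.5677    0.2613    0.1621  534.    ]
 [   0.5676    0.2619    0.1697  527.    ]
 [   0.5679    0.2616    0.1888  190.    ]
 [   0.5676    0.2614    0.1945  859.    ]
 [   0.5662    0.2611    0.1997  437.    ]
 [   0.5072    0.2672    0.2083  210.    ]
 [   0.5044    0.2522    0.2167 3305.    ]]
handle front slope dx/dz,dy/dz -0.4880896080459792 -0.023094570031929055 n 12
mouth z ~ 0.07758012788359724
17.05 [0.6045 0.2655 0.1339] 34.99978666630341 0.023640034557992 [ 0.3211  0.6848 -4.0198]
```

The handle is exactly vertical and the mouth is 19–20 mm higher; the last rows are just gripper parts. Draw it out along the stand's -x.

Request:
{"method": "step_arm", "body": {
  "commands": [0,0,0,0.0115,0,-0.0097,0.015,0,0,0,0.023,0,-0.0194,0.015,0,0,0,0.0345,0,-0.029,0.015,0,0,0,0.046,0,-0.0387,0.015,0,0,0,0.0575,0,-0.0485,0.015,0,0,0,0.069,0,-0.058,0.015,0,0,0,0.069,0,-0.058,0.015,0,0,0,0.069,0,-0.058,0.015]
}}

```text
time: 18.1
tool_pos: [0.516, 0.2517, 0.1347]
tcp_rot: [[-0.755, -0.157, 0.637], [-0.12, 0.988, 0.102], [-0.645, 0.001, -0.764]]
ft_force: [0.9, -0.3, -3.6]
gripper_width: 0.0234
finger_force: 35.0
```

```bash
sed -i 's/abs(I\[...,2\]-100)<18)/abs(I[...,2]-100)<18)\&(C[...,2]<tz+.06)/' bl.py; python3 bl.py; python3 -c "
from h import *
s=ctrl.get_state(); print(s['joints'])"
```

```text
[[  0.4799   0.2477   0.1245 151.    ]
 [  0.4792   0.2477   0.1307 372.    ]
 [  0.4791   0.2477   0.1388 403.    ]
 [  0.4791   0.2476   0.1467 450.    ]
 [  0.4791   0.2477   0.1548 499.    ]
 [  0.4792   0.2476   0.1626 536.    ]
 [  0.4792   0.2477   0.1704 519.    ]
 [  0.4792   0.2474   0.1896 198.    ]
 [  0.4794   0.2476   0.1927 378.    ]]
handle front slope dx/dz,dy/dz -0.002710628956459502 -0.002578654265337133 n 9
mouth z ~ 0.07825922965320968
18.1 [0.516  0.2517 0.1347] 34.99987212657288 0.023353387356111317 [ 0.866  -0.2536 -3.6166]
[-0.5297 -0.2149 -0.2049  2.3321  0.6923  0.5157  0.4613]
```

The bell is off the hook, upright and about 90 mm out. Plan the carry to above the coaster with the orientation kept.

```bash
python3 -c "
from h import *
s=ctrl.get_state(); R=np.array(s['tcp_rot']); t=np.array(s['tool_pos'])
plan(R,t+[.02,-.15,.03]); plan(R,[.556,-.0945,.155]); plan(R,[.556,-.0945,.1])"
```

```text
18.15 [ 0.     0.     0.    -0.017 -0.151 -0.026]
18.15 [ 0.     0.     0.    -0.002 -0.348 -0.026]
18.15 [ 0.     0.     0.     0.034 -0.348  0.016]
```

Request:
{"method": "step_arm", "body": {
  "commands": [0,0,0,-0.006,-0.01,-0.008,0.015,0,0,0,-0.013,-0.035,-0.018,0.015,0,0,0,-0.017,-0.065,-0.026,0.015,0,0,0,-0.017,-0.095,-0.026,0.015,0,0,0,-0.017,-0.125,-0.026,0.015,0,0,0,-0.017,-0.155,-0.026,0.015,0,0,0,-0.014,-0.185,-0.026,0.015,0,0,0,-0.012,-0.215,-0.026,0.015,0,0,0,-0.01,-0.245,-0.026,0.015,0,0,0,-0.008,-0.275,-0.026,0.015,0,0,0,-0.005,-0.305,-0.026,0.015,0,0,0,-0.003,-0.33,-0.026,0.015,0,0,0,-0.002,-0.342,-0.026,0.015,0,0,0,-0.002,-0.348,-0.026,0.015,0,0,0,-0.002,-0.348,-0.026,0.015,0,0,0,-0.002,-0.348,-0.026,0.015]
}}

```text
time: 20.15
tool_pos: [0.5553, -0.0938, 0.1549]
tcp_rot: [[-0.756, -0.159, 0.636], [-0.121, 0.987, 0.103], [-0.644, 0.001, -0.765]]
ft_force: [-0.2, 0.3, -2.6]
gripper_width: 0.0234
finger_force: 35.0
```

```bash
python3 bl.py; python3 - <<'E'
from h import *
s=ctrl.get_state(); print(s['joints'])
# coaster & bell from top + wrist clouds
im,d,p,T=grab('wrist'); C=cloud(d,p,T); I=im.astype(int)
k=(d>0)&(abs(C[...,2]-.022)<.005)&(I.max(2)-I.min(2)<35)&(abs(C[...,0]-.529)<.08)&(abs(C[...,1]+.099)<.09); q=C[k][:,:2]
print("coaster pts",k.sum(),cv2.minAreaRect((q*1000).astype(np.float32)) if k.sum()>50 else '')
plan(RS,[.556,-.0945,.1])
E
```

```text
[[  0.5067  -0.0827   0.1006  85.    ]
 [  0.5169  -0.0753   0.1114  77.    ]
 [  0.5166  -0.079    0.1179  71.    ]
 [  0.523   -0.1012   0.1349  70.    ]
 [  0.5191  -0.0984   0.1444 167.    ]
 [  0.5184  -0.0978   0.1509 386.    ]
 [  0.5185  -0.098    0.1589 416.    ]
 [  0.5184  -0.0974   0.1671 461.    ]
 [  0.5186  -0.0979   0.175  501.    ]
 [  0.5185  -0.0978   0.183  535.    ]
 [  0.5184  -0.0979   0.1907 531.    ]
 [  0.5186  -0.0978   0.2097 194.    ]
 [  0.5186  -0.098    0.2128 376.    ]]
handle front slope dx/dz,dy/dz 0.046727239522641295 -0.16737599386136423 n 13
mouth z ~ 0.09853312437321837
20.15 [ 0.5553 -0.0938  0.1549] 34.999919694964774 0.023362062462303334 [-0.1604  0.3299 -2.6412]
[ 0.4166 -0.263  -0.0685  2.3238 -0.6812  0.5484  2.5685]
coaster pts 8034 ((527.707763671875, -98.86967468261719), (64.62266540527344, 108.20108795166016), 9.409563064575195)
20.25 [ 0.011  0.01   0.007  0.035 -0.001  0.042]
```

The bell is vertical, and in the same camera it is offset from the coaster by (+0.7, +2.6) mm. Lower with that correction to just above contact.

Request:
{"method": "step_arm", "body": {
  "commands": [0,0,0,0.007,-0.001,0.007,0.015,0,0,0,0.017,-0.0024,0.018,0.015,0,0,0,0.027,-0.0024,0.03,0.015,0,0,0,0.034,-0.0024,0.0395,0.015,0,0,0,0.039,-0.0024,0.0455,0.015,0,0,0,0.043,-0.0024,0.05,0.015,0,0,0,0.0455,-0.0024,0.0525,0.015,0,0,0,0.0455,-0.0024,0.0525,0.015,0,0,0,0.0455,-0.0024,0.0525,0.015]
}}

```text
time: 21.38
tool_pos: [0.5548, -0.0968, 0.0855]
tcp_rot: [[-0.755, -0.158, 0.636], [-0.12, 0.988, 0.102], [-0.644, 0.001, -0.765]]
ft_force: [-0.8, -0.8, -3.6]
gripper_width: 0.0238
finger_force: 35.0
```

```bash
python3 bl.py
```

```text
[[  0.495   -0.1065   0.0126 129.    ]
 [  0.5185  -0.101    0.0757 147.    ]
 [  0.5178  -0.1009   0.0814 367.    ]
 [  0.5179  -0.101    0.0897 411.    ]
 [  0.5179  -0.1009   0.0977 434.    ]
 [  0.518   -0.101    0.1057 482.    ]
 [  0.518   -0.1009   0.1136 527.    ]
 [  0.5179  -0.1008   0.1212 524.    ]
 [  0.5182  -0.101    0.1405 200.    ]
 [  0.518   -0.101    0.1436 383.    ]]
handle front slope dx/dz,dy/dz 0.15285953061235538 0.03698478891109951 n 10
mouth z ~ 0.0023677589822413644
21.375 [ 0.5548 -0.0968  0.0855] 34.99995490157744 0.02378178463314338 [-0.8338 -0.7546 -3.5861]
```

Request:
{"method": "step_arm", "body": {
  "commands": [0,0,0,0.001,0,0.0012,0.015,0,0,0,0.002,0,0.0024,0.015,0,0,0,0.003,0,0.0036,0.015,0,0,0,0.0033,0,0.0039,0.015,0,0,0,0.0033,0,0.0039,0.015]
}}

```text
time: 22.05
tool_pos: [0.5548, -0.0968, 0.0805]
tcp_rot: [[-0.755, -0.158, 0.636], [-0.12, 0.988, 0.102], [-0.644, 0.001, -0.765]]
ft_force: [0.2, -1.1, -3.6]
gripper_width: 0.0236
finger_force: 35.0
```

Request:
{"method": "step_arm", "body": {
  "commands": [0,0,0,0.0005,0,0.0006,0.015,0,0,0,0.0005,0,0.0006,0.015]
}}

```text
time: 22.3
tool_pos: [0.5547, -0.097, 0.0797]
tcp_rot: [[-0.755, -0.157, 0.636], [-0.12, 0.988, 0.102], [-0.644, 0.001, -0.765]]
ft_force: [0.2, 0.4, -2.8]
gripper_width: 0.0234
finger_force: 35.0
```

Request:
{"method": "step_arm", "body": {
  "commands": [0,0,0,0.0005,0,0.0006,0.015,0,0,0,0.0005,0,0.0006,0.015]
}}

```text
time: 22.55
tool_pos: [0.5553, -0.0971, 0.0796]
tcp_rot: [[-0.755, -0.157, 0.637], [-0.12, 0.988, 0.102], [-0.645, 0.001, -0.764]]
ft_force: [-0.2, 0.4, -1.3]
gripper_width: 0.024
finger_force: 35.0
```

Request:
{"method": "step_arm", "body": {
  "commands": [0,0,0,0.0004,0,0.0005,0.015,0,0,0,0.0004,0,0.0005,0.015]
}}

```text
time: 22.8
tool_pos: [0.5557, -0.0971, 0.0796]
tcp_rot: [[-0.754, -0.157, 0.638], [-0.119, 0.988, 0.102], [-0.646, 0.001, -0.763]]
ft_force: [-4.8, 1.8, 6.4]
gripper_width: 0.0236
finger_force: 35.0
```

Contact at z 0.0796, as predicted. Ease off 0.6 mm, release, then back out along the tool axis.

Request:
{"method": "step_arm", "body": {
  "commands": [0,0,0,-0.0004,0,-0.0005,0.015,0,0,0,-0.0004,0,-0.0005,0.026,0,0,0,-0.0004,0,-0.0005,0.04,0,0,0,-0.0004,0,-0.0005,0.055,0,0,0,-0.0004,0,-0.0005,0.055,0,0,0,-0.0004,0,-0.0005,0.055]
}}

```text
time: 23.55
tool_pos: [0.5548, -0.097, 0.0789]
tcp_rot: [[-0.755, -0.157, 0.636], [-0.12, 0.988, 0.102], [-0.644, 0.001, -0.765]]
ft_force: [0.5, -0.8, 0.1]
gripper_width: 0.0531
finger_force: 0.0
```

Request:
{"method": "step_arm", "body": {
  "commands": [0,0,0,0,0,-0.01,0.055,0,0,0,0,0,-0.025,0.055,0,0,0,0,0,-0.045,0.055,0,0,0,0,0,-0.07,0.055,0,0,0,0,0,-0.095,0.055,0,0,0,0,0,-0.11,0.055,0,0,0,0,0,-0.11,0.055,0,0,0,0,0,-0.11,0.055]
}}

```text
time: 24.55
tool_pos: [0.5151, -0.12, 0.1476]
tcp_rot: [[-0.768, -0.164, 0.619], [-0.118, 0.986, 0.116], [-0.63, 0.016, -0.777]]
ft_force: [-0.3, -0.3, -0.4]
gripper_width: 0.0549
finger_force: 0.0
```

```bash
python3 bl.py; python3 -c "
from h import *
im,d,p,T=grab('wrist'); i2,_,_,_=grab('scene'); C=cloud(d,p,T); I=im.astype(int)
k=(d>0)&(abs(C[...,2]-.022)<.004)&(I.max(2)-I.min(2)<35)&(abs(C[...,0]-.529)<.08)&(abs(C[...,1]+.099)<.09); q=C[k][:,:2]
print('coaster',k.sum(),cv2.minAreaRect((q*1000).astype(np.float32)))
cv2.imwrite('pics/end.png',np.hstack([cv2.resize(im,(480,300)),cv2.resize(i2[140:310,230:400],(300,300))]))"
```

```text
[[  0.5185  -0.1006   0.0724 132.    ]
 [  0.5183  -0.1008   0.0796 167.    ]
 [  0.5184  -0.1019   0.0877 170.    ]
 [  0.5184  -0.1015   0.0956 188.    ]
 [  0.5184  -0.1018   0.1037 199.    ]
 [  0.5184  -0.1021   0.1117 221.    ]
 [  0.5184  -0.1019   0.1198 243.    ]
 [  0.5184  -0.1016   0.1276 244.    ]
 [  0.5184  -0.1016   0.1356 277.    ]
 [  0.5184  -0.1016   0.1437 299.    ]
 [  0.5185  -0.1015   0.1516 323.    ]
 [  0.5185  -0.1014   0.1597 335.    ]
 [  0.5184  -0.1011   0.1662 237.    ]]
handle front slope dx/dz,dy/dz 6.353353752270738e-05 -0.0028419779024845405 n 13
mouth z ~ 0.007280665395138093
24.55 [ 0.5151 -0.12    0.1476] 0.0 0.05485559205937059 [-0.3422 -0.2879 -0.4096]
coaster 3439 ((527.0596923828125, -99.13087463378906), (64.02689361572266, 108.1360855102539), 9.432847023010254)
```

View pics/end.png

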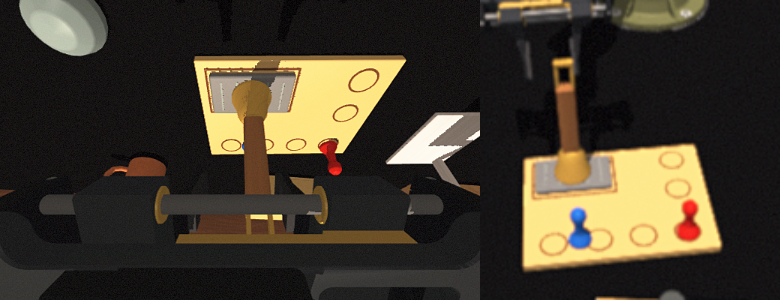

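The bell stands upright at (0.528, -0.100), with the coaster centred at (0.527, -0.099) inside the outline. The pawns and paperweight are untouched, the robot is clear and all forces are zero. Handing in.

```bash
python3 -c "
from workcell import ctrl
print(ctrl.sign_off())"
```

```text
the job is handed in; nothing more can be done
None
```

The job is handed in: the coaster lies flat inside the outline, the bell stands upright and still in its middle, and the pawns and paperweight were left where they were.

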